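# Clamp a drill core in the core vise for the microscope

### The arm

A 6-joint arm with a two-finger parallel gripper is mounted at the origin on the work surface. World frame = base frame: x ahead of the robot, y to its left, z up, the work surface at z = 0. Lengths are in mm, angles in rad, forces in N, time in s.
With the tool pointing down it reaches from about 350 to 775 mm from the base axis. Payload 7.3 kg.
Tool frame: the origin (TCP) lies at the centre of the arm's flange, where the gripper is bolted on; the fingertips stand 178 mm ahead of it and the grasp point (between the pads) lies 159 mm ahead of it; z points along the fingers, y is the direction in which the jaws open and shut (so a half turn about z gives the same grasp; the last joint's range is limited). The gripper opens to 92 mm and grips with 3 to 60 N. Pads are 19 mm wide; open, the fingers measure 130 mm over their backs; the gripper's body (75 mm by 190 mm) begins 47 mm behind the grasp point.
Start: joints at [-1.47, 0.342, 1.524, -0, 1.275, -0.146], TCP at [128.279, -509.09, 404.741] pointing down, gripper open.
Joint ranges: [-2.53, 2.53], [-0.77, 2.02], [0.04, 2.7], [-1, 4.14], [0.28, 2.66], [-3.11, 3.11]. Speed limits (rad/s): [2.57, 2.57, 3.14, 3.14, 3.14, 3.14].

### API

Orientations are given as [roll, pitch, yaw] about the fixed x, y, z axes, in that order (R = Rz(yaw) Ry(pitch) Rx(roll)).
In Python, from plant import get_obs, capture, close_job gives the robot as it stands. The module is installed in compiled form; this text tells all that it offers.
- The arm moves only by the shell command python3 -m pendant 'ROWS'. ROWS is JSON, a list of rows, each a list of 3 entries, a list of its own where there are three numbers: the shift along the tool's x, y, z in m, then the turn, a rotation vector about the tool's x, y, z in rad, then the finger opening in m, from 0 to 0.0918. In form: [[[tx, ty, tz], [wx, wy, wz], fingers], ...]. A call has 1 to 10 rows; each row is the pose to reach, as a shift and turn from the pose commanded when the call began, along the tool's axes at that moment; what a row does not reach only later rows make up. A row lasts 1/12 s, in which the tool goes at most 41.7 mm and 7.16 degrees, less where a joint would pass 70% of its speed; a pose out of reach is approached as far as the arm can. A call with a gripper value outside its range is refused whole. The fingers move at their own pace and stop on an object; the grip force is fixed at half the most. Time passes only in rows, so rows that repeat a pose let the fingers close. It gives the time, the measured TCP pose, the force and the opening at its end, in the units of the state.
- get_obs(): the state, without advancing time (a new reading comes with each control period).
- capture(name): name is "side" or "top" or "wrist"; returns a dict with "color" (420x560x3 uint8, red, green, blue), "mtx" (3x3 intrinsics, pixels), "rvec" (rotation vector, rad) and "tvec" (3), from world to camera coordinates, as OpenCV has them. Camera axes: x right, y down, z forward; pixel columns grow to the right and rows downward; lengths in mm; the calibration is good to about 2 mm. A picture is of the moment at which its call begins. There is no depth.
- close_job(): hands the job in, once; it reports no verdict.
The state is a dict: "time": time; "joint_positions": joint angles; "dq": joint speeds; "tau": joint torques, N m; "tool_pos": TCP position; "tcp_rot": TCP orientation; "contact_force": force on the tool from outside, world axes, zero at the start; "moment": the same for the moment, N m; "grip_width": finger opening in mm.
Only numpy, scipy, OpenCV 4.12 (cv2) and the standard library are available. Lean on these libraries where they do the work, as an engineer would, in place of code of your own. Each camera call takes 0.05 s, during which the arm holds its last target. There are 200 camera calls.

### The job

Take the long stone drill core from its wooden rest, lay it in the V-trough of the core vise and slide it gently under the yoke until its end is home against the end stop. Then turn the T-handle clockwise until the rising resistance shows that the core is firmly clamped, without overtightening, since the stone would crack, and let go. Leave the short core stub, the jar and the dish alone.

Things in the scene. Friction and masses are not known exactly. Their poses are not given: they have to be found in the camera images.
- core: the long stone drill core: plain grey cylinder about 32 mm in diameter, 150 mm long, 0.26 to 0.39 kg, level on its wooden rest at the start. Origin at its middle, on its axis; x along the axis (both ends alike; it may roll about x). Brittle: it stands no more than 40 N against the stop and no more than 140 N of clamping
- rest: low fixed wooden rest: board 130 x 70 mm, 12 mm thick, with two V-cradles 14 mm wide, 44 mm apart, about 44 mm high. Origin at the centre of its underside, x along the core, whose axis lies 53 mm above the bench. The core's outer parts are free to be gripped from above, 40 mm clear under the axis
- vise: grey core vise fixed to the bench. Origin on the bench, on the axis of its upright screw; x along the trough away from the end stop, z up. Base plate x = -58 to 178 mm, 94 mm wide, 10 mm thick. Trough: a 90 degree V of 4 mm angle iron, open upward, along y = 0 from x = -36 to 164 mm; 31 mm wide over its upper edges, 43 mm above the bench, so fingers fit down both sides
- trough_open (a point): point on the core's axis line in the trough, 53 mm above the bench, at x = 108 mm of the vise: with its middle within about 8 mm of here the core can be laid in from above, clear of the yoke and the T-handle above it. Axes as the vise's
- trough_home (a point): where the core's middle is when it is home: on the same line, 73 mm closer to the stop, x = 35 mm of the vise, 53 mm above the bench. Axes as the vise's
- yoke_top (a point): middle of the top of the yoke's beam, on the screw axis, 114 mm above the bench (a nut reaches 120 mm). Beam 26 mm wide along the trough, 90 mm across, underside 94 mm high, 64 mm between its posts. Below it hangs the screw's domed brass tip, 16 mm across, 2 to 6 mm above where the core's top will be; it is screwed in, and how far it stands out differs by up to 2.4 mm. Axes as the vise's
- end_stop: upright steel plate at the trough's end beyond the yoke, 40 mm wide, 10 to 68 mm above the bench. Origin on the bench under its face, at x = -40 mm of the vise; axes as the vise's
- tee: T-handle of the screw. Origin at the bar's middle, 145 to 154 mm high; x along the bar, z up. Bar 12 mm thick, 68 mm long with ball ends, on an 11 mm stem. Clockwise from above tightens, sinking 10 mm a turn; self-locking. Drag 0.15 N m (0.1 read at rest); after 1 to 3.8 rad the tip meets the core and the torque rises by 0.15 to 0.4 N m per rad. 0.25 to 0.33 turning is firm; over 0.37 cracks it
- stub: bystander: short broken piece of the same core, 32 mm in diameter, 55 mm high, standing upright. Origin at the centre of its underside
- jar: bystander: white plastic jar with a screw cap, 60 mm in diameter, 75 mm high. Origin at the centre of its underside
- dish: bystander: shallow steel bowl 84 mm in diameter, 22 mm high. Origin at the centre of its underside

How it is judged:
By the outcome, as a careful person would: the job done as asked, in the order asked, and still so for the second after the job is handed in, with the robot touching nothing.
It also fails if it takes over 72 s, if anything falls off the work surface, if the arm or the gripper's body presses on something with over 40 N, if the wrist force passes 120 N, or if a joint passes its speed limit or range.

## Working session

There is one attempt and no reset: what is moved stays moved. The work goes in short steps, Python scripts to look and compute and a shell command to move; the robot and the scene stay as the last step left them, time stands still between calls to the robot, and variables do not carry over. Pictures are saved under pics/ and viewed, about 8 in all and at most 12, crops included, and the job is handed in when it is done.

```bash
mkdir -p pics; cat > h.py <<'E'
import numpy as np, cv2
from plant import get_obs, capture
from scipy.spatial.transform import Rotation as R
def snap(name,fn,crop=None,s=1):
    c=capture(name); im=c["color"]
    np.savez('pics/'+fn+'.npz',**c)
    if crop: im=im[crop[1]:crop[3],crop[0]:crop[2]]
    im=cv2.resize(im,None,fx=s,fy=s,interpolation=cv2.INTER_CUBIC)
    cv2.imwrite('pics/'+fn+'.png',im[:,:,::-1]); return c
def ray(c,u,v,z):
    M,_=cv2.Rodrigues(np.array(c["rvec"],float)); t=np.array(c["tvec"],float).ravel()
    d=M.T@np.linalg.inv(c["mtx"])@[u,v,1]; o=-M.T@t
    return o+d*(z-o[2])/d[2]
def proj(c,P):
    return cv2.projectPoints(np.array(P,float).reshape(-1,3),np.array(c["rvec"],float),np.array(c["tvec"],float),np.array(c["mtx"],float),None)[0].reshape(-1,2)
E
python3 - <<'E'
from h import *
print(get_obs())
for n in("top","side"):
    c=snap(n,n+'0',s=1.42); M,_=cv2.Rodrigues(np.array(c["rvec"],float));print(n,-M.T@np.ravel(c["tvec"]),c["mtx"][0][0])
E
```

```text
{'time': 0.0, 'joint_positions': array([-1.46999868e+00,  3.42734306e-01,  1.52503115e+00, -4.04695999e-06,
        1.27538412e+00, -1.46007231e-01]), 'dq': array([ 0.00127161, -0.00024098,  0.00084639, -0.00046925, -0.00012194,
       -0.00026546]), 'tau': array([-7.35075378e-05, -4.31246281e+01, -2.44226897e+01,  7.17032701e-02,
        5.58798818e-02, -1.08195322e-04]), 'tool_pos': array([ 128.26472135, -508.95081462,  404.03380092]), 'tcp_rot': array([-3.14005173e+00, -2.22686539e-04,  2.46805892e-01]), 'contact_force': array([-0.41324621,  0.06077298, -0.17591286]), 'moment': array([-0.03216809, -0.01004573,  0.00707311]), 'grip_width': 91.61692716296801}
top [403.47015645   3.98691166 919.47418865] 385.3308340658856
side [ 485.22136552 -814.88047283  743.60297832] 491.1952628929227
```

View pics/top0.png

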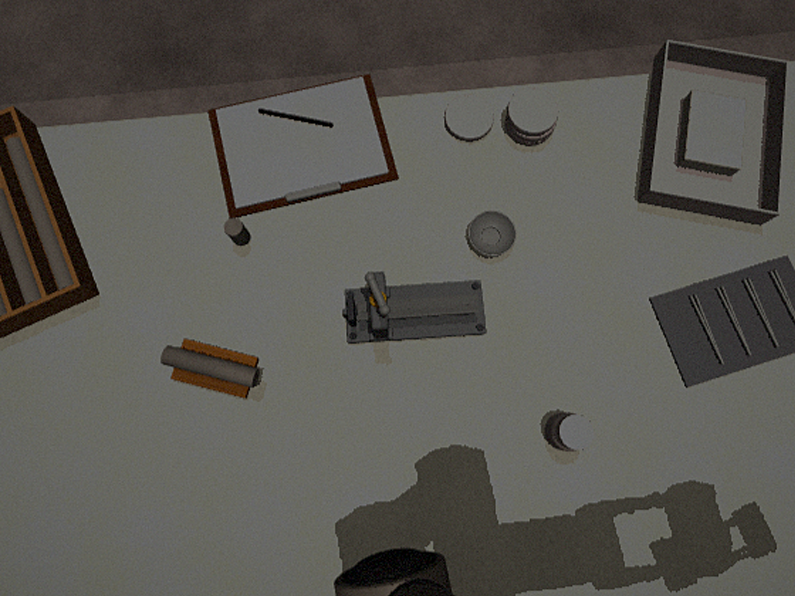

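View pics/side0.png

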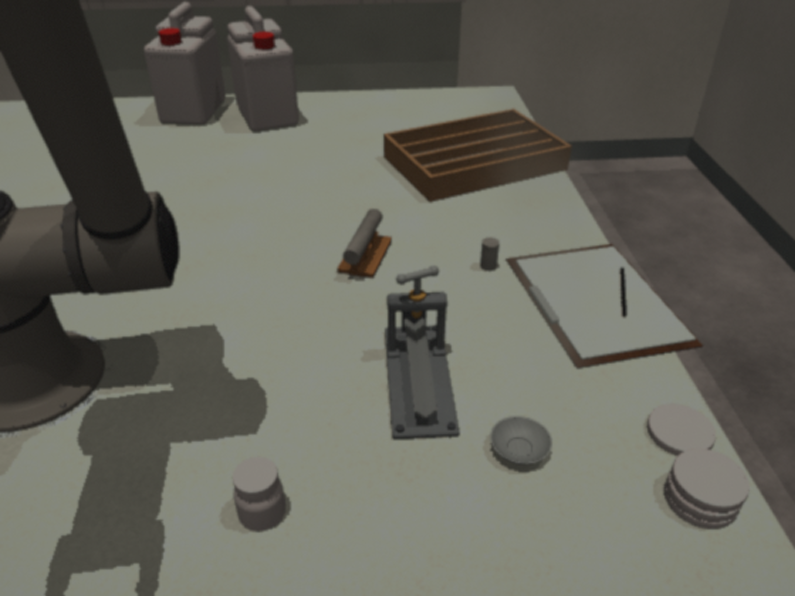

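```bash
python3 - <<'E'
from h import *
c=np.load('pics/top0.npz'); im=c['color']
a=im[230:290,105:195]; b=im[180:250,235:350]
f=lambda x,s:cv2.convertScaleAbs(cv2.resize(x,None,fx=s,fy=s,interpolation=cv2.INTER_CUBIC),alpha=1.6)
A=f(a,6);B=f(b,6)
# stack: core 540x360 ; vise 690x420 -> scale 3.9 each saved separately within 800x600
A=f(a,4);B=f(b,4.9)
o=np.zeros((A.shape[0]+B.shape[0],600,3),np.uint8);o[:A.shape[0],:A.shape[1]]=A;o[A.shape[0]:,:B.shape[1]]=B
print(A.shape,B.shape);cv2.imwrite('pics/crop0.png',o[:,:,::-1])
E
```

```text
(240, 360, 3) (343, 564, 3)
```

View pics/crop0.png

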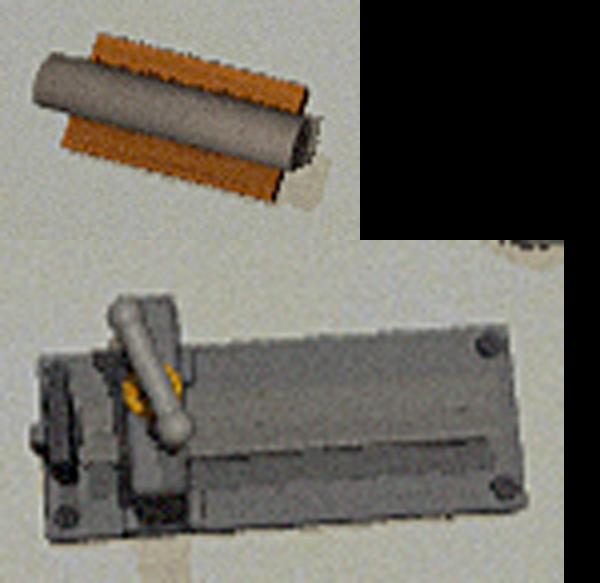

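```bash
python3 - <<'E'
from h import *
c=np.load('pics/top0.npz')
def P(U,V,z,s,o): return ray(c,(U+.5)/s-.5+o[0],(V+.5)/s-.5+o[1],z)[:2]
k=lambda L,z:np.array([P(u,v,z,4,(105,230)) for u,v in L])
w=lambda L,z:np.array([P(u,v-240,z,4.9,(235,180)) for u,v in L])
b=k([(97,33),(307,88),(275,202),(63,146)],12);print(b.round(1),b.mean(0),np.linalg.norm(b-np.roll(b,-1,0),axis=1), cv2.minAreaRect(b.astype(np.float32)))
e=k([(50,53),(33,102),(305,116),(290,168)],53);print('core',e.round(1)); 
L=e[:2].mean(0);Rr=e[2:].mean(0);print(L,Rr,(L+Rr)/2,np.linalg.norm(L-Rr),np.degrees(np.arctan2(*(L-Rr)[::-1])))
print('rest ang',np.degrees(np.arctan2(*((b[0]-b[1])[::-1]))),np.degrees(np.arctan2(*((b[3]-b[2])[::-1]))))
v=w([(38,356),(506,325),(526,510),(48,544)],10);print(v.round(1),np.linalg.norm(v-np.roll(v,-1,0),axis=1))
d=(v[1]-v[0])+(v[2]-v[3]);d/=np.linalg.norm(d);n=np.array([-d[1],d[0]])
m=v.mean(0);og=m-60*d;print('vise yaw',np.arctan2(d[1],d[0]),'mid',m,'origin',og,'open',og+108*d,'home',og+35*d)
t=w([(123,308),(175,430)],150);print('tee',t,t.mean(0),np.linalg.norm(t[0]-t[1]),np.arctan2(*((t[0]-t[1])[::-1])))
yk=w([(128,295),(175,295),(187,490),(132,490)],114);print('yoke',yk.round(1),yk.mean(0))
E
```

```text
[[579.  337.4]
 [533.8 214.8]
 [469.2 236.4]
 [513.9 358.5]] [523.97798929 286.7840593 ] [130.64011046  68.12981144 129.92299566  68.38557678] ((524.0941162109375, 286.9324035644531), (132.5282745361328, 68.33589172363281), 69.90093231201172)
core [[562.2 349. ]
 [535.3 358.9]
 [512.3 207.2]
 [484.2 216.8]]
[548.71485353 353.93966648] [498.22907926 211.9885098 ] [523.47196639 282.96408814] 150.66168817892438 70.42176744576473
rest ang 69.79906277831003 69.90094257511394
[[ 637.4   62.3]
 [ 630.3 -171. ]
 [ 536.8 -168.3]
 [ 543.2   65. ]] [233.3465242   93.5197134  233.41752932  94.27837175]
vise yaw -1.5995552389728467 mid [586.91927863 -53.00651803] origin [588.64457551   6.96867143] open [ 585.53904112 -100.9866696 ] home [587.63815233 -28.01685576]
tee [[618.66134595  15.9234313 ]
 [564.13643585  -0.88995243]] [591.3988909    7.51673943] 57.05835341590945 0.2991101439524123
yoke [[634.4  13.7]
 [632.4  -7. ]
 [544.7  -3.8]
 [547.1  19.9]] [589.66769738   5.7443286 ]
```

```bash
cat >> h.py <<'E'
def plan(wps,start=None):
    o=get_obs(); p=np.array(o["tool_pos"]); yaw=o["tcp_rot"][2]
    if start is not None: p,yaw=np.array(start[:3],float),start[3]
    for w in wps:
        q=np.array(w[:3],float); c,s=np.cos(yaw),np.sin(yaw); d=(q-p)/1000
        dy=(w[3]-yaw+np.pi)%(2*np.pi)-np.pi
        print(np.round([c*d[0]+s*d[1], s*d[0]-c*d[1], -d[2]],4).tolist(),[0,0,round(-dy,4)],'rows>=',round(max(np.linalg.norm(d)/.0417,abs(dy)/.125),1))
        p,yaw=q,w[3]
def st():
    o=get_obs(); print('t',round(o['time'],2),'p',np.round(o['tool_pos'],1),'rot',np.round(o['tcp_rot'],4),'q',np.round(o['joint_positions'],2),'F',np.round(o['contact_force'],2),'M',np.round(o['moment'],3),'w',round(o['grip_width'],1))
E
python3 -c "
from h import *
plan([(450,-220,404,.75),(509.3,243.8,300,1.225),(509.3,243.8,212,1.225)],(128.3,-509,404.4,.2468))"
```

```text
[0.3826, -0.2017, 0.0004] [0, 0, -0.5032] rows>= 10.4
[0.3595, -0.2989, 0.104] [0, 0, -0.475] rows>= 11.5
[0.0, 0.0, 0.088] [0, 0, -0.0] rows>= 2.1
```

```bash
python3 -m pendant '[[[0.38,-0.2,0],[0,0,-0.5],0.08],[[0.38,-0.2,0],[0,0,-0.5],0.08],[[0.38,-0.2,0],[0,0,-0.5],0.08],[[0.38,-0.2,0],[0,0,-0.5],0.08],[[0.38,-0.2,0],[0,0,-0.5],0.08],[[0.38,-0.2,0],[0,0,-0.5],0.08],[[0.38,-0.2,0],[0,0,-0.5],0.08],[[0.38,-0.2,0],[0,0,-0.5],0.08],[[0.38,-0.2,0],[0,0,-0.5],0.08],[[0.38,-0.2,0],[0,0,-0.5],0.08]]'
python3 -c "
from h import *
st();plan([(509.3,243.8,300,1.225)])"
```

```text
time: 0.93
tool_pos: [439.5, -229.0, 404.6]
tcp_rot: [-3.141, 0.0, 0.747]
contact_force: [1.1, -0.8, 0.2]
grip_width: 79.8
t 0.93 p [ 439.5 -229.   404.6] rot [-3.1413e+00  2.0000e-04  7.4680e-01] q [-0.64  0.29  1.6  -0.    1.25  0.19] F [ 1.06 -0.79  0.2 ] M [-0.041 -0.049 -0.06 ] w 79.8
[0.3724, -0.2996, 0.1046] [0, 0, np.float64(-0.4782)] rows>= 11.7
```

```bash
python3 -m pendant '[[[0.372,-0.3,0.02],[0,0,-0.478],0.08],[[0.372,-0.3,0.02],[0,0,-0.478],0.08],[[0.372,-0.3,0.02],[0,0,-0.478],0.08],[[0.372,-0.3,0.02],[0,0,-0.478],0.08],[[0.372,-0.3,0.02],[0,0,-0.478],0.08],[[0.372,-0.3,0.02],[0,0,-0.478],0.08],[[0.372,-0.3,0.02],[0,0,-0.478],0.08],[[0.372,-0.3,0.02],[0,0,-0.478],0.08],[[0.372,-0.3,0.02],[0,0,-0.478],0.08],[[0.372,-0.3,0.02],[0,0,-0.478],0.08]]'
python3 -c "
from h import *
st();plan([(509.3,243.8,300,1.225)])"
```

```text
time: 1.77
tool_pos: [498.4, 183.3, 386.9]
tcp_rot: [-3.141, 0.0, 1.225]
contact_force: [0.4, -0.5, 1.2]
grip_width: 79.7
t 1.77 p [498.4 183.3 386.9] rot [-3.1412e+00  5.0000e-04  1.2250e+00] q [ 0.21  0.37  1.54 -0.    1.24  0.55] F [ 0.36 -0.47  1.19] M [-0.103 -0.153 -0.041] w 79.7
[0.0606, -0.0103, 0.0869] [0, 0, np.float64(-0.0)] rows>= 2.6
```

```bash
python3 -m pendant '[[[0.0606,-0.0103,0.087],[0,0,0],0.08],[[0.0606,-0.0103,0.087],[0,0,0],0.08],[[0.0606,-0.0103,0.087],[0,0,0],0.08],[[0.0606,-0.0103,0.087],[0,0,0],0.08],[[0.0606,-0.0103,0.087],[0,0,0],0.08],[[0.0606,-0.0103,0.087],[0,0,0],0.08]]'
python3 - <<'E'
from h import *
st()
c=snap('wrist','w0'); im=c['color'].copy()
e=np.array([np.cos(1.225),np.sin(1.225)])
for s in(-75,-42,0,75):
    p=proj(c,[523.5+e[0]*s,283.3+e[1]*s,69])[0];cv2.circle(im,tuple(int(x) for x in p.round()),3,(255,0,0),1);print(s,p)
cv2.imwrite('pics/w0.png',im[:,:,::-1])
E
```

```text
time: 2.27
tool_pos: [509.9, 241.0, 301.3]
tcp_rot: [3.14, -0.0, 1.225]
contact_force: [-0.4, 0.8, 0.4]
grip_width: 79.8
t 2.27 p [509.9 241.  301.3] rot [ 3.1405e+00 -3.0000e-04  1.2246e+00] q [ 0.31  0.51  1.56 -0.    1.07  0.65] F [-0.38  0.82  0.36] M [-0.014 -0.091 -0.029] w 79.8
-75 [282.74586701 265.61940621]
-42 [282.6925919 225.3566219]
0 [282.61880542 169.59232607]
75 [282.46715567  54.982682  ]
```

View pics/w0.png

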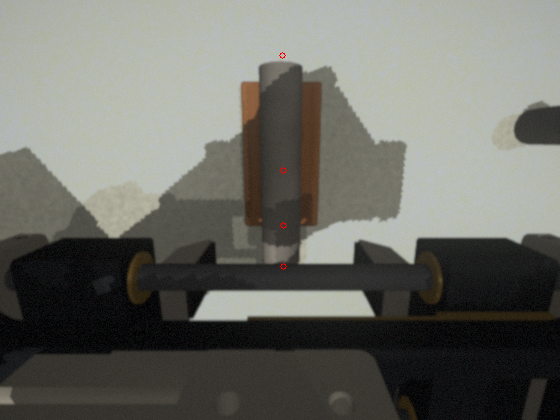

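```bash
python3 - <<'E'
from h import *
c=np.load('pics/w0.npz'); st()
e=np.array([np.cos(1.225),np.sin(1.225)])
for n,u,v,z in(('far end top',281,64,69),('far end lo',281,64,60),('board far',281,83,12),('board near',281,224,12),('axis near',280.5,225,69)):
    p=ray(c,u,v,z);d=p[:2]-[523.5,283.3];print(n,p,'along',d@e,'across',d@[-e[1],e[0]])
plan([(509.3,243.8,212,1.225)])
E
```

```text
t 2.32 p [510.  240.8 301.8] rot [ 3.1395e+00 -1.2000e-03  1.2240e+00] q [ 0.31  0.51  1.56 -0.    1.07  0.65] F [ 1.02  0.35 -0.37] M [-0.085 -0.149  0.025] w 80.2
far end top [546.1613157  349.09545936  69.        ] along 69.58171406261346 across 0.9812078951915594
far end lo [546.78389374 351.07840275  60.        ] along 71.65829910951183 across 1.0675935173724276
board far [545.04559169 347.73105965  12.        ] along 67.91990869328072 across 1.568429764078411
board near [502.18958331 229.779053    12.        ] along -57.57589938840681 across 1.9082549735401426
axis near [507.79663366 244.6146612   69.        ] along -41.717985424245214 across 1.6615789218523285
[0.0026, -0.0017, 0.0898] [0, 0, np.float64(-0.001)] rows>= 2.2
```

```bash
python3 -m pendant '[[[0.001,-0.002,0.04],[0,0,0],0.08],[[0.001,-0.002,0.07],[0,0,0],0.08],[[0.001,-0.002,0.089],[0,0,0],0.08],[[0.001,-0.002,0.089],[0,0,0],0.08],[[0.001,-0.002,0.089],[0,0,0],0.02],[[0.001,-0.002,0.089],[0,0,0],0.02],[[0.001,-0.002,0.089],[0,0,0],0.02],[[0.001,-0.002,0.089],[0,0,0],0.02],[[0.001,-0.002,0.089],[0,0,0],0.02],[[0.001,-0.002,0.089],[0,0,0],0.02]]'
python3 -m pendant '[[[0,0,0],[0,0,0],0.02],[[0,0,0],[0,0,0],0.02],[[0,0,0],[0,0,0],0.02],[[0,0,0],[0,0,0],0.02]]'
python3 -c "
from h import *
st()"
```

```text
time: 3.15
tool_pos: [508.2, 243.3, 212.0]
tcp_rot: [3.14, -0.001, 1.225]
contact_force: [1.1, -0.2, -0.1]
grip_width: 44.6
time: 3.48
tool_pos: [507.9, 243.2, 211.4]
tcp_rot: [-3.141, 0.0, 1.225]
contact_force: [-1.1, 0.8, 2.1]
grip_width: 31.1
t 3.48 p [507.9 243.2 211.4] rot [-3.1413e+00  2.0000e-04  1.2249e+00] q [ 0.31  0.63  1.64 -0.    0.87  0.66] F [-1.14  0.8   2.08] M [-0.009  0.156  0.104] w 31.1
```

```bash
python3 -m pendant '[[[0,0,-0.01],[0,0,0],0.015],[[0,0,-0.02],[0,0,0],0.015],[[0,0,-0.03],[0,0,0],0.015],[[0,0,-0.045],[0,0,0],0.015],[[0,0,-0.06],[0,0,0],0.015],[[0,0,-0.08],[0,0,0],0.015],[[0,0,-0.09],[0,0,0],0.015],[[0,0,-0.1],[0,0,0],0.015],[[0,0,-0.1],[0,0,0],0.015],[[0,0,-0.1],[0,0,0],0.015]]'
python3 - <<'E'
from h import *
st()
a=capture('side');b=capture('wrist')
np.savez('pics/s1.npz',**a);np.savez('pics/w1.npz',**b)
p=proj(a,[508,243,153])[0];print(p)
x,y=int(p[0]),int(p[1])
y0=max(0,y-75);x0=max(0,x-75)
o=np.hstack([cv2.resize(a['color'][y0:y0+150,x0:x0+150],(400,400),interpolation=cv2.INTER_CUBIC),cv2.resize(b['color'],(400,300))[0:300].repeat(1,0) if 0 else cv2.copyMakeBorder(cv2.resize(b['color'],(400,300)),0,100,0,0,cv2.BORDER_CONSTANT)])
print(x0,y0);cv2.imwrite('pics/lift.png',cv2.convertScaleAbs(o,alpha=1.5)[:,:,::-1])
E
```

```text
time: 4.32
tool_pos: [508.0, 243.1, 311.4]
tcp_rot: [3.141, -0.0, 1.225]
contact_force: [-0.0, 1.4, -3.1]
grip_width: 31.4
t 4.32 p [508.  243.1 311.4] rot [ 3.1411e+00 -2.0000e-04  1.2248e+00] q [ 0.31  0.5   1.55 -0.    1.09  0.66] F [-0.03  1.43 -3.06] M [-0.131 -0.014 -0.047] w 31.4
[249.34079532 139.50476262]
174 64
```

View pics/lift.png

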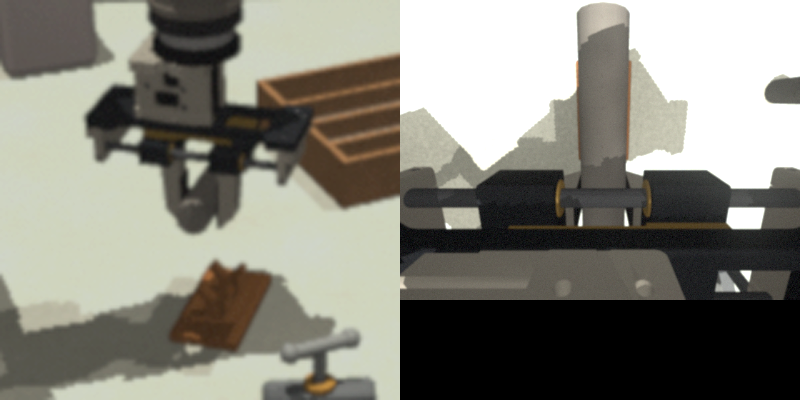

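```bash
python3 - <<'E'
from h import *
e=np.array([np.cos(1.225),np.sin(1.225)])
for n,v,zt,g in(('w0',64,69,(510,240.8)),('w1',8,168.4,(508,243.1))):
    c=np.load('pics/'+n+'.npz')
    for dz in(-20,-10,0,10): p=ray(c,281 if n=='w0' else 284,v,zt+dz);d=p[:2]-g;print(n,dz,d@e,d@[-e[1],e[0]])
    im=cv2.cvtColor(c['color'],cv2.COLOR_RGB2GRAY).astype(int)
for s in (100,110,115,120,125): print(s,[proj(c,[508+e[0]*s,243.1+e[1]*s,168.4+dz])[0].round(0).tolist() for dz in (0,-10,-20)])
E
```

```text
w0 -20 118.75636630779253 2.8775009909202116
w0 -10 116.44904958901654 2.781516966274725
w0 0 114.1417328702406 2.6855329416292646
w0 10 111.83441615146467 2.5895489169838046
w1 -20 119.20449740484786 1.045848592972342
w1 -10 115.3736356022326 1.0245058578858453
w1 0 111.54277379961738 1.003163122799375
w1 10 107.71191199700212 0.9818203877128852
100 [[287.0, 43.0], [287.0, 51.0], [286.0, 58.0]]
110 [[287.0, 13.0], [287.0, 23.0], [286.0, 32.0]]
115 [[287.0, -3.0], [287.0, 9.0], [286.0, 19.0]]
120 [[287.0, -19.0], [287.0, -6.0], [286.0, 6.0]]
125 [[287.0, -36.0], [287.0, -21.0], [286.0, -8.0]]
```

```bash
python3 -c "
from h import *
plan([(508,243.1,371,1.225),(548,50,375,1.38),(585,-141,375,1.542)])"
```

```text
[0.0001, 0.0002, -0.0607] [0, 0, np.float64(-0.0002)] rows>= 1.5
[-0.1681, 0.1031, -0.004] [0, 0, -0.155] rows>= 4.7
[-0.1805, 0.0725, -0.0] [0, 0, -0.162] rows>= 4.7
```

```bash
python3 -m pendant '[[[0,0,-0.015],[0,0,0],0.015],[[0,0,-0.035],[0,0,0],0.015],[[0,0,-0.055],[0,0,0],0.015],[[-0.01,0.006,-0.065],[0,0,-0.01],0.015],[[-0.03,0.018,-0.065],[0,0,-0.03],0.015],[[-0.056,0.034,-0.065],[0,0,-0.05],0.015],[[-0.084,0.052,-0.065],[0,0,-0.08],0.015],[[-0.112,0.069,-0.065],[0,0,-0.105],0.015],[[-0.14,0.086,-0.065],[0,0,-0.13],0.015],[[-0.168,0.103,-0.065],[0,0,-0.155],0.015]]'
python3 -m pendant '[[[-0.028,0.011,0],[0,0,-0.025],0.015],[[-0.056,0.022,0],[0,0,-0.05],0.015],[[-0.084,0.034,0],[0,0,-0.075],0.015],[[-0.112,0.045,0],[0,0,-0.1],0.015],[[-0.14,0.056,0],[0,0,-0.125],0.015],[[-0.16,0.064,0],[0,0,-0.145],0.015],[[-0.172,0.069,0],[0,0,-0.155],0.015],[[-0.1805,0.0725,0],[0,0,-0.162],0.015],[[-0.1805,0.0725,0],[0,0,-0.162],0.015],[[-0.1805,0.0725,0],[0,0,-0.162],0.015]]'
python3 -c "
from h import *
st();plan([(585,-141,275,1.542)])"
```

```text
time: 5.25
tool_pos: [547.9, 48.7, 375.1]
tcp_rot: [-3.14, 0.0, 1.381]
contact_force: [0.9, 0.5, -2.5]
grip_width: 31.3
time: 6.08
tool_pos: [584.8, -140.6, 375.5]
tcp_rot: [-3.14, -0.001, 1.541]
contact_force: [-1.0, -0.5, -2.4]
grip_width: 31.5
t 6.08 p [ 584.8 -140.6  375.5] rot [-3.1402e+00 -8.0000e-04  1.5411e+00] q [-0.36  0.51  1.35  0.    1.29 -0.33] F [-0.99 -0.49 -2.4 ] M [-0.084 -0.13  -0.046] w 31.5
[-0.0004, 0.0002, 0.1005] [0, 0, np.float64(-0.0009)] rows>= 2.4
```

Descend to 275, then look with wrist and top cameras.

```bash
python3 -m pendant '[[[0,0,0.015],[0,0,0],0.015],[[0,0,0.035],[0,0,0],0.015],[[0,0,0.055],[0,0,0],0.015],[[0,0,0.075],[0,0,0],0.015],[[0,0,0.09],[0,0,0],0.015],[[0,0,0.1],[0,0,0],0.015],[[0,0,0.1],[0,0,0],0.015],[[0,0,0.1],[0,0,0],0.015]]'
python3 - <<'E'
from h import *
st()
a=capture('side');b=capture('wrist')
np.savez('pics/s2.npz',**a);np.savez('pics/w2.npz',**b)
print(proj(a,[585,-101,69]))
A=cv2.resize(a['color'][150:320,230:400],(400,400),interpolation=cv2.INTER_CUBIC)
B=cv2.copyMakeBorder(cv2.resize(b['color'],(400,300)),0,100,0,0,cv2.BORDER_CONSTANT)
cv2.imwrite('pics/hov.png',cv2.convertScaleAbs(np.hstack([A,B]),alpha=1.5)[:,:,::-1])
E
```

```text
time: 6.75
tool_pos: [585.0, -140.0, 276.3]
tcp_rot: [-3.141, -0.0, 1.543]
contact_force: [0.6, -0.5, -2.3]
grip_width: 31.3
t 6.75 p [ 585.  -140.   276.3] rot [-3.1411e+00 -2.0000e-04  1.5426e+00] q [-0.36  0.6   1.47  0.    1.07 -0.33] F [ 0.56 -0.51 -2.33] M [-0.117 -0.096 -0.021] w 31.3
[[296.27519467 259.55713828]]
```

View pics/hov.png

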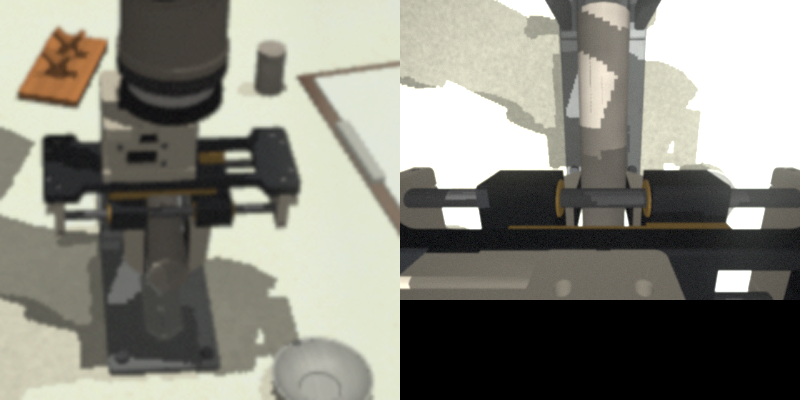

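```bash
python3 -m pendant '[[[0,0,0.015],[0,0,0],0.015],[[0,0,0.03],[0,0,0],0.015],[[0,0,0.042],[0,0,0],0.015],[[0,0,0.05],[0,0,0],0.015],[[0,0,0.054],[0,0,0],0.015],[[0,0,0.056],[0,0,0],0.015],[[0,0,0.058],[0,0,0],0.015],[[0,0,0.059],[0,0,0],0.015],[[0,0,0.06],[0,0,0],0.015],[[0,0,0.06],[0,0,0],0.015]]'
python3 -c "
from h import *
st()"
```

```text
time: 7.68
tool_pos: [585.1, -140.9, 216.8]
tcp_rot: [3.14, 0.001, 1.542]
contact_force: [0.3, -0.4, -1.3]
grip_width: 31.1
t 7.68 p [ 585.1 -140.9  216.8] rot [3.1404e+00 5.0000e-04 1.5418e+00] q [-0.36  0.68  1.52 -0.    0.94 -0.33] F [ 0.34 -0.42 -1.34] M [-0.122 -0.148 -0.019] w 31.1
```

```bash
python3 -m pendant '[[[0,0,0.001],[0,0,0],0.015],[[0,0,0.002],[0,0,0],0.015],[[0,0,0.003],[0,0,0],0.015],[[0,0,0.003],[0,0,0],0.015]]'; python3 -m pendant '[[[0,0,0.001],[0,0,0],0.015],[[0,0,0.001],[0,0,0],0.015]]'; python3 -m pendant '[[[0,0,0.001],[0,0,0],0.015],[[0,0,0.001],[0,0,0],0.015]]'
python3 -c "
from h import *
st()"
```

```text
time: 8.02
tool_pos: [585.1, -140.8, 213.3]
tcp_rot: [3.141, 0.0, 1.542]
contact_force: [1.0, 0.7, -0.7]
grip_width: 31.5
time: 8.18
tool_pos: [585.1, -140.8, 212.3]
tcp_rot: [3.141, 0.0, 1.542]
contact_force: [0.8, -0.0, -0.9]
grip_width: 31.5
time: 8.35
tool_pos: [585.1, -140.9, 211.6]
tcp_rot: [3.141, 0.0, 1.542]
contact_force: [1.8, -0.7, 0.7]
grip_width: 31.2
t 8.35 p [ 585.1 -140.9  211.6] rot [3.1406e+00 4.0000e-04 1.5418e+00] q [-0.36  0.68  1.53 -0.    0.93 -0.33] F [ 1.81 -0.68  0.65] M [-0.083 -0.449 -0.02 ] w 31.2
```

```bash
python3 -m pendant '[[[0,0,0.001],[0,0,0],0.015],[[0,0,0.001],[0,0,0],0.015]]'; python3 -m pendant '[[[0,0,0],[0,0,0],0.05],[[0,0,0],[0,0,0],0.05],[[0,0,0],[0,0,0],0.05],[[0,0,0],[0,0,0],0.05]]'
python3 - <<'E'
from h import *
st()
a=capture('side');b=capture('wrist')
np.savez('pics/s3.npz',**a);np.savez('pics/w3.npz',**b)
A=cv2.resize(a['color'][150:320,230:400],(400,400),interpolation=cv2.INTER_CUBIC)
B=cv2.copyMakeBorder(cv2.resize(b['color'],(400,300)),0,100,0,0,cv2.BORDER_CONSTANT)
cv2.imwrite('pics/laid.png',cv2.convertScaleAbs(np.hstack([A,B]),alpha=1.5)[:,:,::-1])
E
```

```text
time: 8.52
tool_pos: [585.1, -140.8, 211.5]
tcp_rot: [3.14, 0.001, 1.542]
contact_force: [-0.8, 0.2, 6.4]
grip_width: 31.3
time: 8.85
tool_pos: [584.6, -140.7, 209.9]
tcp_rot: [-3.141, -0.0, 1.542]
contact_force: [-0.3, 0.1, 0.7]
grip_width: 48.9
t 8.85 p [ 584.6 -140.7  209.9] rot [-3.1406e+00 -3.0000e-04  1.5418e+00] q [-0.36  0.69  1.53 -0.    0.93 -0.33] F [-0.31  0.13  0.69] M [ 0.043 -0.05  -0.052] w 48.9
```

View pics/laid.png

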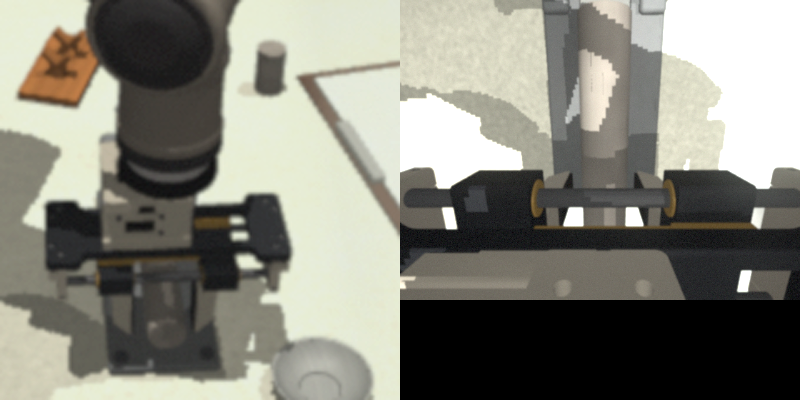

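```bash
python3 -m pendant '[[[0,0,-0.0015],[0,0,0],0.015],[[0,0,-0.0015],[0,0,0],0.015],[[0,0,-0.0015],[0,0,0],0.015],[[0,0,-0.0015],[0,0,0],0.015],[[0,0,-0.0015],[0,0,0],0.015],[[0,0,-0.0015],[0,0,0],0.015]]'
python3 -m pendant '[[[0.004,0,0],[0,0,0],0.015],[[0.01,0,0],[0,0,0],0.015],[[0.016,0,0],[0,0,0],0.015],[[0.022,0,0],[0,0,0],0.015],[[0.028,0,0],[0,0,0],0.015],[[0.034,0,0],[0,0,0],0.015],[[0.04,0,0],[0,0,0],0.015],[[0.046,0,0],[0,0,0],0.015],[[0.05,0,0],[0,0,0],0.015],[[0.052,0,0],[0,0,0],0.015]]'
python3 -m pendant '[[[0.002,0,0],[0,0,0],0.015],[[0.004,0,0],[0,0,0],0.015],[[0.006,0,0],[0,0,0],0.015],[[0.008,0,0],[0,0,0],0.015]]'
python3 -m pendant '[[[0.001,0,0],[0,0,0],0.015],[[0.002,0,0],[0,0,0],0.015],[[0.003,0,0],[0,0,0],0.015]]'
python3 -c "
from h import *
st()"
```

```text
time: 9.45
tool_pos: [585.1, -140.8, 211.9]
tcp_rot: [3.141, 0.0, 1.542]
contact_force: [1.9, -0.8, -1.2]
grip_width: 31.3
time: 10.28
tool_pos: [586.6, -88.1, 212.0]
tcp_rot: [3.141, 0.0, 1.542]
contact_force: [2.9, -4.5, 0.1]
grip_width: 31.5
time: 10.62
tool_pos: [586.8, -80.8, 212.0]
tcp_rot: [3.141, 0.001, 1.542]
contact_force: [3.7, -3.3, 0.7]
grip_width: 31.4
time: 10.87
tool_pos: [586.9, -77.8, 212.0]
tcp_rot: [3.141, 0.0, 1.542]
contact_force: [2.2, -4.1, 0.7]
grip_width: 31.2
t 10.87 p [586.9 -77.8 212. ] rot [3.1409e+00 5.0000e-04 1.5419e+00] q [-0.26  0.67  1.56 -0.    0.92 -0.23] F [ 2.2  -4.13  0.74] M [-0.731 -0.636 -0.034] w 31.2
```

```bash
python3 -m pendant '[[[0.001,0,0],[0,0,0],0.015],[[0.002,0,0],[0,0,0],0.015],[[0.002,0,0],[0,0,0],0.015]]' | grep -E 'pos|force'
python3 -m pendant '[[[0.001,0,0],[0,0,0],0.015],[[0.002,0,0],[0,0,0],0.015],[[0.002,0,0],[0,0,0],0.015]]'| grep -E 'pos|force'
python3 -m pendant '[[[0.001,0,0],[0,0,0],0.015],[[0.001,0,0],[0,0,0],0.015]]'| grep -E 'pos|force'
```

```text
tool_pos: [586.9, -75.8, 212.0]
contact_force: [2.9, -4.1, 0.1]
tool_pos: [587.0, -73.8, 211.9]
contact_force: [3.2, -3.0, -0.3]
tool_pos: [587.0, -72.8, 212.0]
contact_force: [4.7, -3.2, 0.4]
```

```bash
python3 -m pendant '[[[0.001,0,0],[0,0,0],0.015],[[0.001,0,0],[0,0,0],0.015]]' | grep -E 'pos|force'
python3 -m pendant '[[[0.001,0,0],[0,0,0],0.015],[[0.001,0,0],[0,0,0],0.015]]'| grep -E 'pos|force'
python3 -m pendant '[[[0.001,0,0],[0,0,0],0.015],[[0.001,0,0],[0,0,0],0.015]]'| grep -E 'pos|force'
```

```text
tool_pos: [587.0, -71.8, 212.0]
contact_force: [3.6, -2.2, 0.6]
tool_pos: [587.1, -70.8, 212.0]
contact_force: [3.9, -3.8, -0.2]
tool_pos: [587.1, -69.8, 212.0]
contact_force: [2.7, -3.6, 0.3]
```

```bash
python3 -m pendant '[[[0.001,0,0],[0,0,0],0.015],[[0.001,0,0],[0,0,0],0.015]]' | grep -E 'pos|force'
python3 -m pendant '[[[0.001,0,0],[0,0,0],0.015],[[0.001,0,0],[0,0,0],0.015]]'| grep -E 'pos|force'
```

```text
tool_pos: [587.1, -68.9, 212.0]
contact_force: [2.8, -3.4, -0.4]
tool_pos: [587.2, -67.9, 212.0]
contact_force: [3.2, -5.0, 0.9]
```

```bash
python3 -m pendant '[[[0.001,0,0],[0,0,0],0.015],[[0.001,0,0],[0,0,0],0.015]]' | grep -E 'pos|force'
python3 -m pendant '[[[0.001,0,0],[0,0,0],0.015],[[0.001,0,0],[0,0,0],0.015]]'| grep -E 'pos|force'
```

```text
tool_pos: [587.1, -67.7, 211.9]
contact_force: [3.3, -8.5, -0.5]
tool_pos: [587.2, -67.5, 212.0]
contact_force: [2.8, -13.2, -0.9]
```

```bash
python3 -m pendant '[[[0.001,0,0],[0,0,0],0.015],[[0.001,0,0],[0,0,0],0.015]]' | grep -E 'pos|force'
```

```text
tool_pos: [587.2, -67.2, 212.0]
contact_force: [1.2, -17.5, -0.7]
```

```bash
python3 -m pendant '[[[-0.0015,0,0],[0,0,0],0.015],[[-0.0025,0,0],[0,0,0],0.015]]'
python3 -m pendant '[[[0,0,0],[0,0,0],0.055],[[0,0,0],[0,0,0],0.055],[[0,0,0],[0,0,0],0.055],[[0,0,0],[0,0,0],0.055],[[0,0,-0.03],[0,0,0],0.055],[[0,0,-0.07],[0,0,0],0.07],[[0,0,-0.11],[0,0,0],0.09],[[0,0,-0.15],[0,0,0],0.09],[[0,0,-0.19],[0,0,0],0.09],[[0,0,-0.19],[0,0,0],0.09]]'
python3 - <<'E'
from h import *
st()
a=capture('wrist');b=capture('top');s=capture('side')
np.savez('pics/w4.npz',**a);np.savez('pics/t4.npz',**b);np.savez('pics/s4.npz',**s)
f=lambda x:cv2.convertScaleAbs(x,alpha=1.5)[:,:,::-1]
A=cv2.resize(b['color'][170:255,230:355],None,fx=3.2,fy=3.2,interpolation=cv2.INTER_CUBIC)
B=cv2.resize(a['color'],(400,300)); S=cv2.resize(s['color'][170:320,220:370],(400,400),interpolation=cv2.INTER_CUBIC)
o=np.zeros((600,800,3),np.uint8);o[:272,:400]=A;o[:300,400:]=B;o[:400-0][272:300]=o[272:300];
o[300:600,:400]=S[:300]
cv2.imwrite('pics/home.png',f(o))
E
```

```text
time: 13.03
tool_pos: [587.1, -68.0, 211.9]
tcp_rot: [3.141, 0.001, 1.541]
contact_force: [2.6, -1.9, 0.1]
grip_width: 31.0
time: 13.87
tool_pos: [587.6, -67.0, 410.6]
tcp_rot: [3.128, 0.003, 1.542]
contact_force: [0.7, 0.1, 0.8]
grip_width: 84.0
t 13.87 p [587.6 -67.  410.6] rot [3.1278e+00 2.8000e-03 1.5424e+00] q [-0.24  0.46  1.33  0.    1.34 -0.21] F [0.74 0.08 0.77] M [-0.086 -0.099  0.   ] w 84.0
```

View pics/home.png

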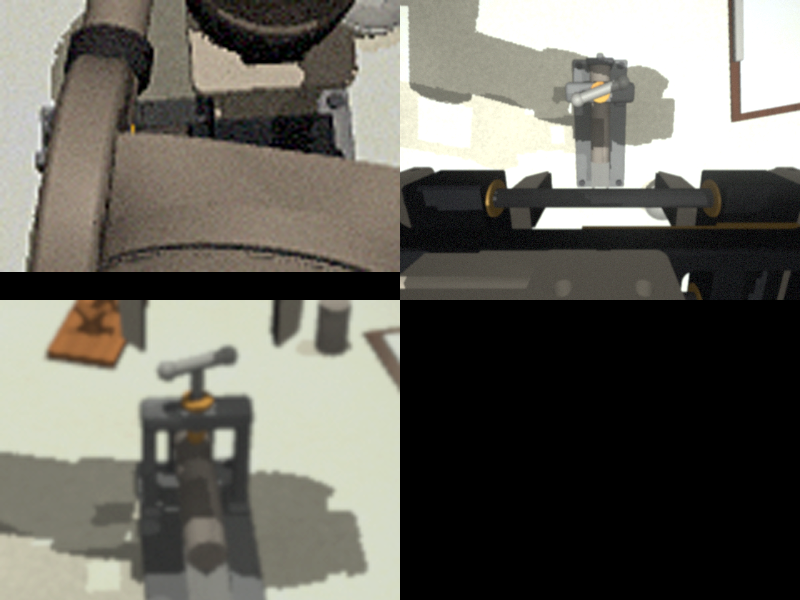

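```bash
python3 - <<'E'
from h import *
from scipy.optimize import least_squares
T=np.load('pics/top0.npz');S=np.load('pics/s4.npz');W=np.load('pics/w4.npz')
t=lambda U,V:((U+.5)/4.9-.5+235,(V-240+.5)/4.9-.5+180)
obs={'right':[(T,t(123,308)),(S,(305.5,190.6)),(W,(310.8,117.6))],'left':[(T,t(175,430)),(S,(282.6,196.2)),(W,(247.8,140))]}
r={}
for k,o in obs.items():
    f=lambda p,o=o:np.ravel([proj(c,p)[0]-uv for c,uv in o])
    s=least_squares(f,[590,7,150]);r[k]=s.x;print(k,s.x.round(1),s.fun.round(1))
m=(r['right']+r['left'])/2;d=r['right']-r['left'];print(m,np.linalg.norm(d),np.arctan2(d[1],d[0]))
yaw=np.arctan2(d[1],d[0])+np.pi/2
print('yaw',yaw);plan([(m[0],m[1],350,yaw),(m[0],m[1],159+150,yaw)]);st()
E
```

```text
right [613.6  13.7 155.8] [ 1.2  1.5 -1.  -0.2  0.9 -0.3]
left [563.9  -1.7 155. ] [ 0.4 -0.4 -1.2 -0.   0.3 -0.1]
[588.71886219   6.00618268 155.39754882] 52.03777619073459 0.29988806077629704
yaw 1.8706843875711936
[0.0729, 0.0, 0.0516] [0, 0, np.float64(-0.3285)] rows>= 2.6
[0.0, 0.0, 0.041] [0, 0, np.float64(-0.0)] rows>= 1.0
t 14.02 p [586.6 -66.9 401.6] rot [-3.1411e+00 -2.0000e-04  1.5422e+00] q [-0.24  0.47  1.34  0.    1.34 -0.21] F [-0.08 -0.72  0.12] M [-0.019 -0.071  0.012] w 89.9
```

```bash
python3 -m pendant '[[[0.035,0,0.02],[0,0,-0.12],0.0918],[[0.0729,0.0003,0.035],[0,0,-0.24],0.0918],[[0.0729,0.0003,0.0516],[0,0,-0.3285],0.0918],[[0.0729,0.0003,0.0516],[0,0,-0.3285],0.0918],[[0.0729,0.0003,0.0516],[0,0,-0.3285],0.0918],[[0.0729,0.0003,0.0516],[0,0,-0.3285],0.0918],[[0.0729,0.0003,0.0516],[0,0,-0.3285],0.0918]]'
python3 - <<'E'
from h import *
st();plan([(588.7,6.5,312,1.8707)])
b=snap('wrist','w5'); im=cv2.convertScaleAbs(b['color'],alpha=1.5)
cv2.imwrite('pics/w5.png',im[:,:,::-1])
E
```

```text
time: 14.6
tool_pos: [589.7, 4.6, 350.8]
tcp_rot: [3.141, 0.001, 1.867]
contact_force: [0.0, -0.4, 0.3]
grip_width: 91.6
t 14.6 p [589.7   4.6 350.8] rot [3.1408e+00 6.0000e-04 1.8671e+00] q [-0.12  0.5   1.42 -0.    1.22 -0.42] F [ 0.01 -0.41  0.27] M [-0.012 -0.136  0.014] w 91.6
[0.0021, -0.0004, 0.0388] [0, 0, np.float64(-0.0036)] rows>= 0.9
```

View pics/w5.png

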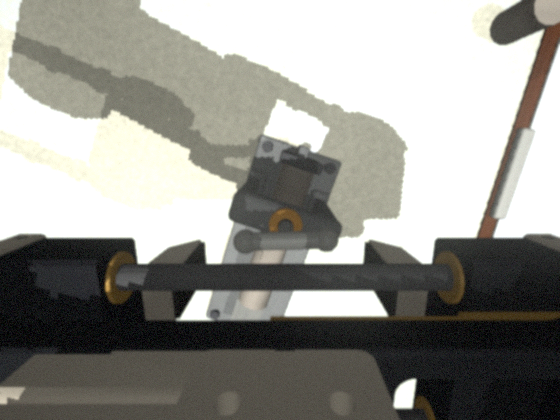

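```bash
python3 -m pendant '[[[0.002,0,0.02],[0,0,0],0.0918],[[0.002,0,0.038],[0,0,0],0.0918],[[0.002,0,0.038],[0,0,0],0.0918],[[0.002,0,0.038],[0,0,0],0.0918],[[0.002,0,0.038],[0,0,0],0.055],[[0.002,0,0.038],[0,0,0],0.055],[[0.002,0,0.038],[0,0,0],0.055],[[0.002,0,0.038],[0,0,0],0.055],[[0.002,0,0.038],[0,0,0],0.055],[[0.002,0,0.038],[0,0,0],0.055]]'
python3 -c "
from h import *
st()"
```

```text
time: 15.48
tool_pos: [589.2, 7.5, 312.9]
tcp_rot: [3.139, 0.001, 1.87]
contact_force: [1.3, 0.1, 3.2]
grip_width: 65.5
t 15.48 p [589.2   7.5 312.9] rot [3.1395e+00 8.0000e-04 1.8702e+00] q [-0.12  0.54  1.47  0.    1.13 -0.42] F [1.3  0.07 3.16] M [ 0.112 -0.441 -0.068] w 65.5
```

```bash
python3 -m pendant '[[[0,0,0.0001],[0,0,0.06],0.055],[[0,0,0.0002],[0,0,0.12],0.055],[[0,0,0.0003],[0,0,0.18],0.055],[[0,0,0.0004],[0,0,0.24],0.055],[[0,0,0.0005],[0,0,0.3],0.055],[[0,0,0.0006],[0,0,0.36],0.055],[[0,0,0.0007],[0,0,0.42],0.055],[[0,0,0.0008],[0,0,0.48],0.055],[[0,0,0.0009],[0,0,0.54],0.055],[[0,0,0.001],[0,0,0.6],0.055]]'
python3 - <<'E'
from h import *
st()
b=snap('wrist','w6'); im=cv2.convertScaleAbs(b['color'],alpha=1.5)
cv2.imwrite('pics/w6.png',cv2.resize(im,(420,315))[:,:,::-1])
E
```

```text
time: 16.32
tool_pos: [589.1, 7.5, 312.0]
tcp_rot: [3.14, -0.0, 1.268]
contact_force: [0.1, 0.9, 3.7]
grip_width: 65.7
t 16.32 p [589.1   7.5 312. ] rot [ 3.1399e+00 -2.0000e-04  1.2678e+00] q [-0.12  0.54  1.47 -0.    1.13  0.19] F [0.14 0.89 3.73] M [ 0.045 -0.285  0.191] w 65.7
```

View pics/w6.png

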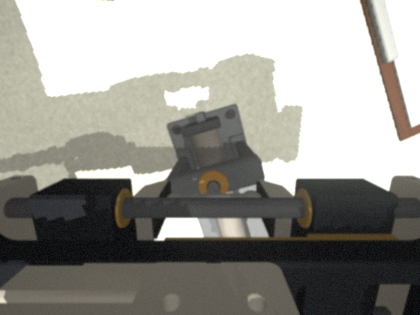

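```bash
cat >> h.py <<'E'
def m():
    o=get_obs(); print('t%.2f yaw %.3f z %.1f Mz %.3f tau6 %.3f dq6 %.2f F %s w %.1f'%(o['time'],o['tcp_rot'][2],o['tool_pos'][2],o['moment'][2],o['tau'][5],o['dq'][5],np.round(o['contact_force'],1),o['grip_width']))
E
M='import h;h.m()'; python3 -c "$M"
python3 -m pendant '[[[0,0,0.0001],[0,0,0.05],0.055],[[0,0,0.0002],[0,0,0.1],0.055]]'>/dev/null; python3 -c "$M"
python3 -m pendant '[[[0,0,0.0001],[0,0,0.05],0.055],[[0,0,0.0002],[0,0,0.1],0.055]]'>/dev/null; python3 -c "$M"
python3 -m pendant '[[[0,0,0.0001],[0,0,0.05],0.055],[[0,0,0.0002],[0,0,0.1],0.055]]'>/dev/null; python3 -c "$M"
python3 -m pendant '[[[0,0,0.0001],[0,0,0.05],0.055],[[0,0,0.0002],[0,0,0.1],0.055]]'>/dev/null; python3 -c "$M"
python3 -m pendant '[[[0,0,0],[0,0,0],0.055],[[0,0,0],[0,0,0],0.055]]'>/dev/null; python3 -c "$M"
```

```text
t16.37 yaw 1.264 z 312.0 Mz -0.123 tau6 -0.343 dq6 -0.14 F [1.2 0.4 4.3] w 65.6
t16.53 yaw 1.170 z 311.8 Mz 0.169 tau6 -0.725 dq6 0.60 F [0.4 0.9 4.7] w 65.6
t16.70 yaw 1.070 z 311.6 Mz 0.125 tau6 -0.652 dq6 0.60 F [-0.3  1.   5.4] w 66.0
t16.87 yaw 0.970 z 311.5 Mz 0.179 tau6 -0.652 dq6 0.60 F [0.4 0.1 5. ] w 66.0
t17.03 yaw 0.870 z 311.3 Mz 0.169 tau6 -0.653 dq6 0.60 F [-0.1  0.5  5.3] w 65.9
t17.20 yaw 0.871 z 311.3 Mz -0.155 tau6 -0.065 dq6 -0.01 F [0.1 0.1 5.6] w 65.7
```

```bash
M='import h;h.m()'
python3 -m pendant '[[[0,0,0],[0,0,0.05],0.055],[[0,0,0.0001],[0,0,0.1],0.055]]'>/dev/null; python3 -c "$M"
python3 -m pendant '[[[0,0,0.0001],[0,0,0.05],0.055],[[0,0,0.0002],[0,0,0.1],0.055]]'>/dev/null; python3 -c "$M"
python3 -m pendant '[[[0,0,0.0001],[0,0,0.05],0.055],[[0,0,0.0002],[0,0,0.1],0.055]]'>/dev/null; python3 -c "$M"
python3 -m pendant '[[[0,0,0.0001],[0,0,0.05],0.055],[[0,0,0.0001],[0,0,0.1],0.055]]'>/dev/null; python3 -c "$M"
```

```text
t17.37 yaw 0.770 z 311.2 Mz 0.126 tau6 -0.758 dq6 0.60 F [1.1 0.9 4.7] w 65.6
t17.53 yaw 0.670 z 311.0 Mz 0.158 tau6 -0.653 dq6 0.60 F [-1.3  1.4  5.5] w 66.0
t17.70 yaw 0.570 z 310.8 Mz 0.140 tau6 -0.653 dq6 0.60 F [-2.   1.2  5.1] w 66.0
t17.87 yaw 0.470 z 310.7 Mz 0.202 tau6 -0.651 dq6 0.60 F [-0.4  1.3  5.1] w 65.8
```

```bash
M='import h;h.m()'
python3 -m pendant '[[[0,0,0],[0,0,0.05],0.055],[[0,0,0.0001],[0,0,0.1],0.055]]'>/dev/null; python3 -c "$M"
python3 -m pendant '[[[0,0,0.0001],[0,0,0.05],0.055],[[0,0,0.0002],[0,0,0.1],0.055]]'>/dev/null; python3 -c "$M"

```

```text
t18.03 yaw 0.370 z 310.5 Mz 0.140 tau6 -0.652 dq6 0.60 F [-0.1  1.1  5.4] w 65.9
t18.20 yaw 0.270 z 310.3 Mz 0.140 tau6 -0.652 dq6 0.59 F [0.2 1.9 4.9] w 65.7
```

```bash
M='import h;h.m()'
python3 -m pendant '[[[0,0,0.0001],[0,0,0.05],0.055],[[0,0,0.0001],[0,0,0.1],0.055]]'>/dev/null; python3 -c "$M"
python3 -m pendant '[[[0,0,0.0001],[0,0,0.05],0.055],[[0,0,0.0002],[0,0,0.1],0.055]]'>/dev/null; python3 -c "$M"
python3 -m pendant '[[[0,0,0.0001],[0,0,0.05],0.055],[[0,0,0.0002],[0,0,0.1],0.055]]'>/dev/null; python3 -c "$M"
python3 -m pendant '[[[0,0,0.0001],[0,0,0.05],0.055],[[0,0,0.0001],[0,0,0.1],0.055]]'>/dev/null; python3 -c "$M"
```

```text
t18.37 yaw 0.170 z 310.2 Mz 0.099 tau6 -0.651 dq6 0.59 F [0.2 1.8 4.8] w 65.6
t18.53 yaw 0.070 z 310.0 Mz 0.176 tau6 -0.652 dq6 0.60 F [-0.1  1.3  5.7] w 65.6
t18.70 yaw -0.030 z 309.9 Mz 0.216 tau6 -0.652 dq6 0.60 F [-0.5  2.   5.5] w 66.1
t18.87 yaw -0.130 z 309.7 Mz 0.148 tau6 -0.651 dq6 0.60 F [-0.6  0.7  4.3] w 65.8
```

```bash
M='import h;h.m()'
python3 -m pendant '[[[0,0,0.0001],[0,0,0.05],0.055],[[0,0,0.0001],[0,0,0.1],0.055]]'>/dev/null; python3 -c "$M"
python3 -m pendant '[[[0,0,0.0001],[0,0,0.05],0.055],[[0,0,0.0002],[0,0,0.1],0.055]]'>/dev/null; python3 -c "$M"
python3 -m pendant '[[[0,0,0.0001],[0,0,0.05],0.055],[[0,0,0.0002],[0,0,0.1],0.055]]'>/dev/null; python3 -c "$M"
python3 -m pendant '[[[0,0,0.0001],[0,0,0.05],0.055],[[0,0,0.0001],[0,0,0.1],0.055]]'>/dev/null; python3 -c "$M"
```

```text
t19.03 yaw -0.230 z 309.6 Mz 0.119 tau6 -0.650 dq6 0.59 F [0.4 2.2 4.1] w 65.9
t19.20 yaw -0.330 z 309.4 Mz 0.173 tau6 -0.652 dq6 0.60 F [-0.1  1.8  4.8] w 66.1
t19.37 yaw -0.430 z 309.2 Mz 0.153 tau6 -0.652 dq6 0.60 F [0.4 2.7 5.5] w 65.7
t19.53 yaw -0.530 z 309.1 Mz 0.093 tau6 -0.650 dq6 0.59 F [0.5 2.9 4.7] w 65.6
```

```bash
M='import h;h.m()'
python3 -m pendant '[[[0,0,0.0001],[0,0,0.05],0.055],[[0,0,0.0001],[0,0,0.1],0.055]]'>/dev/null; python3 -c "$M"
```

```text
t19.70 yaw -0.630 z 308.9 Mz 0.096 tau6 -0.650 dq6 0.59 F [0.6 2.9 3.9] w 65.7
```

```bash
M='import h;h.m()'
python3 -m pendant '[[[0,0,0.0001],[0,0,0.05],0.055],[[0,0,0.0002],[0,0,0.1],0.055]]'>/dev/null; python3 -c "$M"
python3 -m pendant '[[[0,0,0.0001],[0,0,0.05],0.055],[[0,0,0.0002],[0,0,0.1],0.055]]'>/dev/null; python3 -c "$M"
python3 -m pendant '[[[0,0,0.0001],[0,0,0.05],0.055],[[0,0,0.0001],[0,0,0.1],0.055]]'>/dev/null; python3 -c "$M"
```

```text
t19.87 yaw -0.730 z 308.8 Mz 0.155 tau6 -0.652 dq6 0.60 F [0.8 2.7 5.1] w 65.7
t20.03 yaw -0.830 z 308.6 Mz 0.135 tau6 -0.651 dq6 0.60 F [0.7 1.7 4.3] w 65.9
t20.20 yaw -0.930 z 308.5 Mz 0.154 tau6 -0.650 dq6 0.60 F [1.1 2.7 4.3] w 65.8
```

```bash
M='import h;h.m()'
python3 -m pendant '[[[0,0,0.0001],[0,0,0.05],0.055],[[0,0,0.0002],[0,0,0.1],0.055]]'>/dev/null; python3 -c "$M"
python3 -m pendant '[[[0,0,0.0001],[0,0,0.05],0.055],[[0,0,0.0002],[0,0,0.1],0.055]]'>/dev/null; python3 -c "$M"
python3 -m pendant '[[[0,0,0.0001],[0,0,0.05],0.055],[[0,0,0.0001],[0,0,0.1],0.055]]'>/dev/null; python3 -c "$M"
```

```text
t20.37 yaw -1.030 z 308.3 Mz 0.119 tau6 -0.651 dq6 0.59 F [1.8 3.4 4.2] w 65.9
t20.53 yaw -1.130 z 308.1 Mz 0.163 tau6 -0.652 dq6 0.60 F [0.2 3.6 4.7] w 65.9
t20.70 yaw -1.230 z 308.0 Mz 0.145 tau6 -0.650 dq6 0.59 F [1.6 3.5 4.3] w 65.5
```

```bash
M='import h;h.m()'
python3 -m pendant '[[[0,0,0],[0,0,0],0.0918],[[0,0,0],[0,0,0],0.0918],[[0,0,0],[0,0,0],0.0918],[[0,0,0],[0,0,0],0.0918],[[0,0,-0.03],[0,0,0],0.0918],[[0,0,-0.045],[0,0,0],0.0918],[[0,0,-0.045],[0,0,0],0.0918]]'>/dev/null; python3 -c "$M"
python3 -m pendant '[[[0,0,0],[0,0,-0.12],0.0918],[[0,0,0],[0,0,-0.24],0.0918],[[0,0,0],[0,0,-0.36],0.0918],[[0,0,0],[0,0,-0.48],0.0918],[[0,0,0],[0,0,-0.6],0.0918],[[0,0,0],[0,0,-0.72],0.0918],[[0,0,0],[0,0,-0.84],0.0918],[[0,0,0],[0,0,-0.96],0.0918],[[0,0,0],[0,0,-1.05],0.0918],[[0,0,0],[0,0,-1.05],0.0918]]' >/dev/null; python3 -c "$M"
python3 -m pendant '[[[0,0,0],[0,0,-0.12],0.0918],[[0,0,0],[0,0,-0.24],0.0918],[[0,0,0],[0,0,-0.36],0.0918],[[0,0,0],[0,0,-0.48],0.0918],[[0,0,0],[0,0,-0.6],0.0918],[[0,0,0],[0,0,-0.72],0.0918],[[0,0,0],[0,0,-0.84],0.0918],[[0,0,0],[0,0,-0.96],0.0918],[[0,0,0],[0,0,-1.05],0.0918],[[0,0,0],[0,0,-1.05],0.0918]]' >/dev/null; python3 -c "$M"
python3 -m pendant '[[[0,0,0],[0,0,-0.12],0.0918],[[0,0,0],[0,0,-0.24],0.0918],[[0,0,0],[0,0,-0.36],0.0918],[[0,0,0],[0,0,-0.48],0.0918],[[0,0,0],[0,0,-0.6],0.0918],[[0,0,0],[0,0,-0.72],0.0918],[[0,0,0],[0,0,-0.84],0.0918],[[0,0,0],[0,0,-0.96],0.0918],[[0,0,0],[0,0,-1.042],0.0918],[[0,0,0],[0,0,-1.042],0.0918]]' >/dev/null; python3 -c "$M"
python3 - <<'E'
from h import *
st()
b=snap('wrist','w7'); im=cv2.convertScaleAbs(b['color'],alpha=1.5)
cv2.imwrite('pics/w7.png',im[:,:,::-1])
E
```

```text
t21.28 yaw -1.229 z 355.5 Mz -0.060 tau6 0.014 dq6 0.00 F [0.6 0.4 0.1] w 91.9
t22.12 yaw -0.176 z 351.1 Mz -0.051 tau6 -1.352 dq6 0.16 F [-0.1 -1.3 -0.9] w 92.1
t22.95 yaw 0.871 z 351.4 Mz -0.035 tau6 -1.358 dq6 0.15 F [-0.6  0.   0.9] w 91.8
t23.78 yaw 1.911 z 351.7 Mz -0.031 tau6 -1.270 dq6 0.13 F [-0.5 -0.3 -0.2] w 91.3
t 23.78 p [588.7   7.4 351.7] rot [-3.1408e+00 -2.0000e-04  1.9106e+00] q [-0.12  0.5   1.42 -0.    1.22 -0.46] F [-0.54 -0.27 -0.23] M [-0.027 -0.158 -0.031] w 91.3
```

View pics/w7.png

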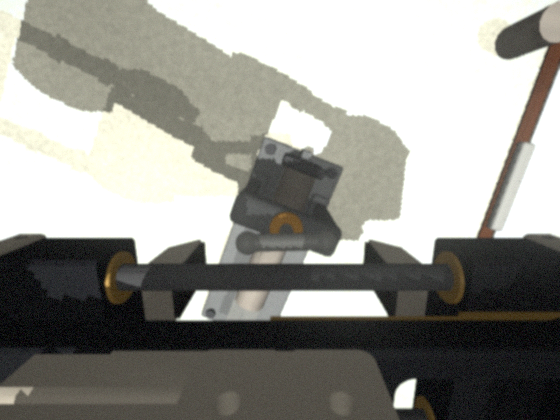

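```bash
M='import h;h.m()'
python3 -m pendant '[[[0,0,0.02],[0,0,0],0.0918],[[0,0,0.044],[0,0,0],0.0918],[[0,0,0.044],[0,0,0],0.0918],[[0,0,0.044],[0,0,0],0.055],[[0,0,0.044],[0,0,0],0.055],[[0,0,0.044],[0,0,0],0.055],[[0,0,0.044],[0,0,0],0.055],[[0,0,0.044],[0,0,0],0.055],[[0,0,0.044],[0,0,0],0.055],[[0,0,0.044],[0,0,0],0.055]]'>/dev/null; python3 -c "$M"
python3 -m pendant '[[[0,0,0.0001],[0,0,0.05],0.055],[[0,0,0.0001],[0,0,0.1],0.055]]'>/dev/null; python3 -c "$M"
python3 -m pendant '[[[0,0,0.0001],[0,0,0.05],0.055],[[0,0,0.0002],[0,0,0.1],0.055]]'>/dev/null; python3 -c "$M"
python3 -m pendant '[[[0,0,0.0001],[0,0,0.05],0.055],[[0,0,0.0002],[0,0,0.1],0.055]]'>/dev/null; python3 -c "$M"
```

```text
t24.67 yaw 1.912 z 309.3 Mz -0.079 tau6 -0.064 dq6 -0.00 F [-0.2  1.   5.1] w 66.2
t24.83 yaw 1.810 z 309.2 Mz 0.142 tau6 -0.759 dq6 0.60 F [0.8 0.3 6.2] w 65.9
t25.00 yaw 1.710 z 309.0 Mz 0.095 tau6 -0.655 dq6 0.59 F [0.6 0.9 6.3] w 65.7
t25.17 yaw 1.610 z 308.9 Mz 0.167 tau6 -0.655 dq6 0.60 F [-0.6  0.8  7.8] w 65.8
```

```bash
M='import h;h.m()'
python3 -m pendant '[[[0,0,0.0001],[0,0,0.05],0.055],[[0,0,0.0001],[0,0,0.1],0.055]]'>/dev/null; python3 -c "$M"
python3 -m pendant '[[[0,0,0.0001],[0,0,0.05],0.055],[[0,0,0.0002],[0,0,0.1],0.055]]'>/dev/null; python3 -c "$M"
```

```text
t25.33 yaw 1.510 z 308.7 Mz 0.176 tau6 -0.649 dq6 0.60 F [0.3 0.4 6.5] w 65.8
t25.50 yaw 1.410 z 308.6 Mz 0.125 tau6 -0.636 dq6 0.60 F [0.1 0.5 7.3] w 65.9
```

```bash
M='import h;h.m()'
python3 -m pendant '[[[0,0,0.0001],[0,0,0.05],0.055],[[0,0,0.0001],[0,0,0.1],0.055]]'>/dev/null; python3 -c "$M"
python3 -m pendant '[[[0,0,0.0001],[0,0,0.05],0.055],[[0,0,0.0002],[0,0,0.1],0.055]]'>/dev/null; python3 -c "$M"
```

```text
t25.67 yaw 1.310 z 308.5 Mz 0.168 tau6 -0.614 dq6 0.60 F [-0.2  1.1  6. ] w 66.1
t25.83 yaw 1.210 z 308.4 Mz 0.139 tau6 -0.590 dq6 0.60 F [-0.7 -0.2  7.2] w 66.1
```

```bash
M='import h;h.m()'
python3 -m pendant '[[[0,0,0.0001],[0,0,0.05],0.055],[[0,0,0.0001],[0,0,0.1],0.055]]'>/dev/null; python3 -c "$M"
python3 -m pendant '[[[0,0,0.0001],[0,0,0.05],0.055],[[0,0,0.0002],[0,0,0.1],0.055]]'>/dev/null; python3 -c "$M"
```

```text
t26.00 yaw 1.110 z 308.3 Mz 0.207 tau6 -0.561 dq6 0.59 F [-1.2  0.7  7.6] w 65.8
t26.17 yaw 1.010 z 308.2 Mz 0.289 tau6 -0.531 dq6 0.59 F [-1.9  0.7  8.9] w 65.5
```

```bash
M='import h;h.m()'
python3 -m pendant '[[[0,0,0.0001],[0,0,0.05],0.055]]'>/dev/null; python3 -c "$M"
python3 -m pendant '[[[0,0,0],[0,0,0],0.055]]'>/dev/null; python3 -c "$M"
python3 -m pendant '[[[0,0,0],[0,0,0],0.055]]'>/dev/null; python3 -c "$M"
python3 -m pendant '[[[0,0,0],[0,0,0],0.055]]'>/dev/null; python3 -c "$M"
python3 -m pendant '[[[0,0,0],[0,0,0],0.055]]'>/dev/null; python3 -c "$M"
```

```text
t26.25 yaw 0.960 z 308.1 Mz 0.366 tau6 -0.513 dq6 0.60 F [-1.8 -0.2  9.2] w 65.9
t26.33 yaw 0.960 z 308.1 Mz -0.046 tau6 0.596 dq6 -0.06 F [-1.7  0.6  9. ] w 65.7
t26.42 yaw 0.962 z 308.1 Mz -0.031 tau6 0.054 dq6 -0.01 F [-1.3  0.8  8.8] w 65.9
t26.50 yaw 0.962 z 308.1 Mz -0.087 tau6 -0.036 dq6 -0.00 F [-1.3  0.3  8.1] w 65.7
t26.58 yaw 0.962 z 308.1 Mz -0.051 tau6 -0.042 dq6 -0.00 F [-2.1  1.6  8.2] w 65.5
```

```bash
M='import h;h.m()'
python3 -m pendant '[[[0,0,0],[0,0,0],0.0918],[[0,0,0],[0,0,0],0.0918],[[0,0,0],[0,0,0],0.0918],[[0,0,0],[0,0,0],0.0918],[[0,0,0],[0,0,0],0.0918],[[0,0,-0.03],[0,0,0],0.0918],[[0,0,-0.06],[0,0,0],0.0918],[[0,0,-0.09],[0,0,0],0.0918],[[0,0,-0.1],[0,0,0],0.0918],[[0,0,-0.1],[0,0,0],0.0918]]'>/dev/null; python3 -c "$M"
python3 -c "
from h import *
plan([(450,-200,408,.962)])"
```

```text
t27.42 yaw 0.962 z 409.5 Mz -0.019 tau6 -0.002 dq6 0.00 F [ 0.5 -0.9 -0.5] w 91.8
[-0.2498, 0.0044, 0.0015] [0, 0, np.float64(0.0004)] rows>= 6.0
```

```bash

python3 -m pendant '[[[-0.03,0,0],[0,0,0],0.0918],[[-0.06,0,0],[0,0,0],0.0918],[[-0.1,0,0],[0,0,0],0.0918],[[-0.14,0,0],[0,0,0],0.0918],[[-0.18,0,0],[0,0,0],0.0918],[[-0.22,0,0],[0,0,0],0.0918],[[-0.25,0,0],[0,0,0],0.0918],[[-0.25,0,0],[0,0,0],0.0918],[[-0.25,0,0],[0,0,0],0.0918],[[-0.25,0,0],[0,0,0],0.0918]]'
python3 - <<'E'
from h import *
t=capture('top');s=capture('side');np.savez('pics/t9.npz',**t);np.savez('pics/s9.npz',**s)
A=cv2.resize(t['color'][170:255,230:355],(400,272),interpolation=cv2.INTER_CUBIC)
A=cv2.copyMakeBorder(A,0,128,0,0,cv2.BORDER_CONSTANT)
S=cv2.resize(s['color'][170:320,220:370],(400,400),interpolation=cv2.INTER_CUBIC)
cv2.imwrite('pics/fin.png',cv2.convertScaleAbs(np.hstack([A,S]),alpha=1.5)[:,:,::-1])
E
```

```text
time: 28.25
tool_pos: [445.9, -197.5, 405.4]
tcp_rot: [-3.139, -0.0, 0.962]
contact_force: [0.3, 0.6, 0.0]
grip_width: 91.7
```

View pics/fin.png

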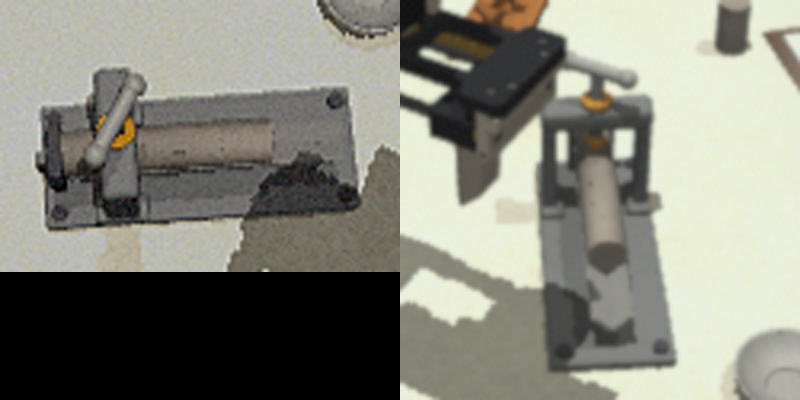

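```bash
python3 - <<'E'
from h import *
c=np.load('pics/t9.npz');print(ray(c,272.5/3.2-.5+230,144/3.2-.5+170,53))
from plant import close_job
print(close_job())
E
```

```text
[ 583.40794902 -103.96481832   53.        ]
the job is handed in; nothing more can be done
None
```

The core is in the vise, home against the end stop and clamped, and I handed the job in at about 28 s. No verdict was reported.

- **Core home:** Sliding force stayed at about 3–5 N, then rose to 17.5 N at the stop (limit 40 N). I eased the push to about 2 N before letting go. In the last top picture the free end is at y ≈ -104 mm, against about -103 mm expected when home, and the other end is at the stop plate.
- **Clamping:** I turned the T-handle about 4.05 rad clockwise, regripping it once. Resistance began to rise after about 3.5 rad.
- **Final torque:** The wrist-joint torque puts the turning torque at about 0.29 N m, inside the firm range of 0.25–0.33. That signal moved opposite in sign to what I first expected, so I relied on how much it changed.
- **One reading disagreed:** The noisy wrist-moment readings over the last three steps were 0.21, 0.29 and 0.37 N m, averaging 0.29. The final one sits at the 0.37 cracking limit. I took it as noise of roughly ±0.03, but one sample cannot rule out a higher true value.
- **End state:** The gripper is open, well clear and reading no contact. The core shows no visible crack. The stub and dish are in the last side view and look untouched; the jar was not in the final crops, though the arm never went near it at low height.

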